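# Time the lap spindle and hold its collar on the flat

### The arm

A 7-joint arm with a two-finger parallel gripper is mounted at the origin on the work surface. World frame = base frame: x ahead of the robot, y to its left, z up, the work surface at z = 0. Lengths are in mm, angles in degrees, forces in N, time in s.
With the tool pointing down it reaches from about 400 to 750 mm from the base axis. Payload 19.5 kg.
Tool frame: the origin (TCP) lies midway between the tips of the shut fingers; the grasp point (between the pads) lies 19 mm behind it; z points along the fingers, x is the direction in which the jaws open and shut, and the axes are right-handed (so a half turn about z gives the same grasp; the last joint's range is limited). The gripper opens to 85 mm and grips with 20 to 120 N. Pads are 22 mm wide; open, the fingers measure 114 mm over their backs; the gripper's body (76 mm by 85 mm) begins 54 mm behind the grasp point. The pads swing forward as they close: fully open they stand 13 mm farther back than shut.
Start: joints at [-66.274, 40.479, -1.581, 85.061, 1.261, 54.483, -4.326], TCP at [253.088, 516.276, 231.268] pointing down, gripper open.
Joint ranges: [-155.06, 155.06], [-18.47, 123.98], [-90, 86.84], [0, 140.48], [-83.41, 263.41], [0, 116], [-161.91, 161.91]. Speed limits (degrees/s): [108.29, 108.29, 147.25, 147.25, 172.46, 172.46, 172.46].

### API

Orientations are given as a 3x3 rotation matrix whose columns are the frame's x, y, z axes.
In Python, from rig import arm gives the robot as it stands.
- The arm moves only by the shell command python3 -m handwheel 'ROWS' [FORCE]. ROWS is JSON, a list of rows, each an object of numbers: "tx", "ty", "tz": the shift along the world's x, y, z in m; "wx", "wy", "wz": the turn, a rotation vector about the world's x, y, z in degrees; "hand": the closure, from -1 (fully open) to 1 (shut), so that 0 is half open. A call has 1 to 12 rows; each row shifts and turns the commanded pose from where the row before left it; what a row does not reach is not made up. A row lasts 1/12 s, in which the tool goes at most 41.7 mm and 7.16 degrees, less where a joint would pass 70% of its speed; a pose out of reach is approached as far as the arm can. A call with a gripper value outside its range is refused whole. The fingers move at their own pace and stop on an object; FORCE is the grip in N (left out, the last holds). Time passes only in rows, so rows that do not move let the fingers close. It gives the time, the measured TCP pose, the force and the opening at its end, in the units of the state.
- arm.get_obs(): the state, without advancing time (a new reading comes with each control period).
- arm.grab_frame(name): name is "scene" or "top" or "wrist"; returns (picture, depth): 420x560x3 uint8, red, green, blue; 420x560 float32, mm along the optical axis (not along the pixel's ray), 0 where there is no reading.
- arm.get_calibration(name): a dict with "fx", "fy", "cx", "cy" (pixels), "xyz" and "rotation" of the camera in the world; the wrist camera has in their place "hand_eye" (4x4, takes a point from camera to tool coordinates, whose origin is the TCP and whose axes are the tool frame's). Camera axes: x right, y up, looking along -z (the intrinsics and any distortion apply to the point x, -y, -z); pixel columns grow to the right and rows downward; lengths in mm; the calibration is good to about 2 mm. A picture is of the moment at which its call begins: read the wrist's pose just before it. get_calibration takes no time and is no camera call.
- arm.close_job(): hands the job in, once; it reports no verdict.
Trained networks look in the newest picture that a camera, given by its name, has taken for a name from the list of things; names that differ only in an ending like _2 or _b are one class to them, and where a whole thing is asked for, a point or a joint stands for the part that bears it (a point fixed in the world has none). Each returns a list of dicts, best first, with "p" (0 to 1); they miss things now and then, are a little off and sometimes report something else, mostly with a low value. They report only what shows in the picture. A call takes as long as a camera call.
- arm.find_in(label, camera): "rect" ([centre column, centre row, width, height] in pixels, round what is visible of it).
- arm.trace(label, camera): "region" (420x560 bool, what is visible of it) and "rect" ([centre column, centre row, width, height] in pixels, round what is visible of it).
The state is a dict: "time_s": time; "joint_pos": joint angles; "qd": joint speeds; "tau": joint torques, N m; "ee_pos": TCP position; "tcp_rot": TCP orientation; "contact_force": force on the tool from outside, world axes, zero at the start; "moment": the same for the moment, N m; "finger_gap": opening from 0.0 (shut) to 1.0 (fully open).
Only numpy, scipy, OpenCV 4.12 (cv2) and the standard library are available. Lean on these libraries where they do the work, as an engineer would, in place of code of your own. Each camera call takes 0.05 s, during which the arm holds its last target.

### The job

On the grey lap headstock, turn the upright spindle with the fingers until they feel its ground flat, and bring that flat to face the driver guide on the side of the headstock. Then pick up the eight-sided collar with the set screw, lower it over the spindle with the screw towards the flat, and hold it level half-way up the flat with the tip of the screw pressed against the flat, ready to be tightened through the guide. Finish while still holding the collar there, off the spindle's shoulder, and leave the bench's other tools where they are.

Things in the scene. Friction and masses are not known exactly. Their poses are not given: they have to be found in the camera images.
- headstock: grey fixed housing: base 120 x 120 x 14, round bearing housing up to 52 high with the spindle upright in its middle, and a post (104 high, 86 to 102 from the axis) with the driver guide. Origin: centre of the underside, on the spindle's axis. x points from the spindle to the driver guide, z up.
- guide (a point): mouth of the driver guide: a level steel tube 16 across at 98 above the bench, pointing at the spindle; its mouth is 74 from the spindle's axis along the headstock's x; a thin driver tip sticks out 8 towards the spindle.
- spindle: upright steel spindle; turns both ways against light friction (0.06 N m), stays where left. Starts with the flat 0.5 to 1.5 rad counter-clockwise (from above) of facing the guide. Origin on its axis, 52 above the bench. Above the bench: round shoulder 28 across up to 75, then a D-shaped shaft of 20 diameter up to 126, its last 6 tapered. x points out of the flat, z up.
- flat: ground flat on the D-shaped shaft, 16 wide, 44 tall, from 76 to 120 above the bench. Origin: centre of its surface, 98 above the bench, 6 from the axis; x points straight out, z up. Across the flat the shaft measures 16, not 20: closing fingers stop at 16 when one lies on the flat, mid-grip 2 off the axis, and a squeeze turns the flat square to the finger.
- collar_center (a point): steel collar lying flat, loose: an eight-sided ring 44 across its sides (each 18 wide), 24 high, about 0.2 kg, bore 24, with one set screw. Origin: centre of the ring, half-way up. x points to the screw's head, z up; four of the sides are square to x and y. Only this ring has eight sides and a screw.
- screw: the collar's set screw, fixed along the collar's x, half-way up. Origin: its inner tip, 7.8 from the collar's centre, a pin 5 across that juts 4.2 into the bore; x points outwards to the head, 10 across, which ends 32 from the collar's centre. The collar passes over the shaft only with this tip over the flat (gap then 1.8; 2 elsewhere).
- spacer: plain round steel ring without a screw, 44 across, 24 high, loose on the bench; not needed. It and the collar may lie in either place. Origin: centre of its underside.
- hammer: hammer 260 long, wooden handle, head at its +x end; a bystander. Origin mid-length on the bench.
- file: flat file, 265 long with its wooden handle at -x; a bystander. Origin about mid-length on the bench.
- bench_block: small steel block 55 x 55 x 20; a bystander. Origin: centre of its underside.
- jar: small closed glass jar 52 across, 75 high; a bystander. Origin: centre of its underside.
- bowl: white bowl 100 across, 50 high; a bystander. Origin: centre of its underside.
- graver: graver 150 long with a wooden handle; a bystander. Origin mid-length on the bench.

How it is judged (in metres and radians):
On the way:
1. the spindle is turned so that its flat faces the guide (within 0.2 rad), with a finger lying on the flat (over 1 N) (angle between the x axis of flat and the x axis of headstock, either way round below 0.2 rad and x of flat in the frame of headstock above 0 m and contact force between the fingers and flat above 1 N), for 0.2 s.
At the end, for the whole second after the job is handed in: Flat facing guide within 0.2 rad; collar round the spindle (5 mm), level (0.12 rad), centre within 9 mm of half-way up the flat, screw within 0.25 rad of square and pressing the flat with over 1 N; fingers grip the collar with over 3 N; speed under 20 mm/s (angle between the x axis of flat and the x axis of headstock, either way round below 0.2 rad and x of flat in the frame of headstock above 0 m and z of collar_center in the frame of flat between -0.009 and 0.009 m and horizontal distance between collar_center and spindle below 0.005 m and angle between collar_center's own z axis and vertical below 0.12 rad and angle between the x axis of screw and the x axis of flat, either way round below 0.25 rad and x of screw in the frame of flat above -0.004 m and contact force between screw and flat above 1 N and contact force between the fingers and collar above 3 N and linear speed of collar below 0.02 m/s); the arm keeps its last pose, push and grip.
It fails at once if a bystander (hammer, file, block, jar, bowl, graver or the plain ring) is shifted by more than 40 mm (distance of any of hammer, file, bench_block, jar, bowl, graver, spacer from where it was at the start of the episode above 0.04 m).
It also fails if it takes over 61 s, if anything falls off the work surface, if the arm or the gripper's body presses on something with over 40 N, if the wrist force passes 120 N, or if a joint passes its speed limit or range.

## Working session

There is one attempt and no reset: what is moved stays moved. The work goes in short steps, Python scripts to look and compute and a shell command to move; the robot and the scene stay as the last step left them, time stands still between calls to the robot, and variables do not carry over. Pictures are saved under pics/ and viewed, and the job is handed in when it is done.

```bash
ls; mkdir -p pics; cat > h.py <<'E'
import numpy as np, cv2
from rig import arm
def shot(cam,name):
    o=arm.get_obs(); im,d=arm.grab_frame(cam)
    cv2.imwrite('pics/'+name+'.png',im[:,:,::-1]); return o,im,d
def campose(cam,o=None):
    c=arm.get_calibration(cam)
    if 'hand_eye' in c:
        H=np.array(c['hand_eye']); R=np.array(o['tcp_rot']); p=np.array(o['ee_pos'])
        return c,R@H[:3,:3],R@H[:3,3]+p
    return c,np.array(c['rotation']),np.array(c['xyz'])
def unproj(cam,u,v,d,o=None):
    c,R,t=campose(cam,o)
    u=np.asarray(u,float);v=np.asarray(v,float);d=np.asarray(d,float)
    P=np.stack([(u-c['cx'])/c['fx']*d,-(v-c['cy'])/c['fy']*d,-d],-1)
    return P@R.T+t
E
python3 - <<'E'
from h import *
for n in ('scene','top'):
    o,im,d=shot(n,n+'0'); print(arm.get_calibration(n))
    for l in ('headstock','collar_center','spacer','spindle','screw','guide','flat'):
        print(n,l,[(np.round(r['rect']).tolist(),round(r['p'],2)) for r in arm.find_in(l,n)][:3])
print(arm.get_calibration('wrist')); print(arm.get_obs())
E
```

```text
pics
{'fx': 497.3818638131481, 'fy': 497.3818638131481, 'cx': 287.24276675386795, 'cy': 203.6990151462277, 'xyz': array([ 944.71620019, -658.05592794,  891.88937044]), 'rotation': array([[ 0.85570393, -0.36704715,  0.36475632],
       [ 0.51716154,  0.58244281, -0.62713979],
       [ 0.01774018,  0.72528392,  0.68822127]])}
scene headstock [([302.0, 198.0, 64.0, 65.0], 0.87)]
scene collar_center [([239.0, 333.0, 24.0, 25.0], 0.96), ([178.0, 300.0, 18.0, 25.0], 0.61)]
scene spacer [([177.0, 300.0, 19.0, 22.0], 0.57)]
scene spindle [([306.0, 181.0, 12.0, 28.0], 0.65), ([302.0, 202.0, 64.0, 66.0], 0.25)]
scene screw []
scene guide [([302.0, 200.0, 64.0, 69.0], 0.91), ([374.0, 167.0, 38.0, 33.0], 0.65)]
scene flat [([307.0, 179.0, 10.0, 12.0], 0.53)]
{'fx': 461.30323721661006, 'fy': 461.30323721661006, 'cx': 280.51965898910913, 'cy': 207.15905278907613, 'xyz': array([ 346.73262486,   56.04012634, 1230.80523105]), 'rotation': array([[-0.02653191,  0.98514553, -0.16965947],
       [-0.99963041, -0.02514063,  0.0103438 ],
       [ 0.0059248 ,  0.1698712 ,  0.98544846]])}
top headstock [([24
[... 856 characters left out ...]
671,  54.48269701,  -4.32763894]), 'qd': array([-0.03910925, -0.01557924,  0.07183627,  0.02248838,  0.12237907,
       -0.08049295,  0.0264816 ]), 'tau': array([-2.46711912e-03, -8.82930493e+01,  1.23287234e+00, -2.36388570e+01,
        1.68518058e-02,  1.59297568e-03,  2.80696452e-05]), 'ee_pos': array([253.0673321 , 516.27303739, 231.26123594]), 'tcp_rot': array([[ 4.40212304e-01,  8.97893713e-01, -8.66985471e-05],
       [ 8.97893707e-01, -4.40212311e-01, -1.06526277e-04],
       [-1.33815042e-04, -3.09519022e-05, -9.99999991e-01]]), 'contact_force': array([ 0.35005012, -0.00155194, -0.43442945]), 'moment': array([-0.02615502, -0.02733727,  0.00198797]), 'finger_gap': 0.9990762899866387}
```

View pics/scene0.png

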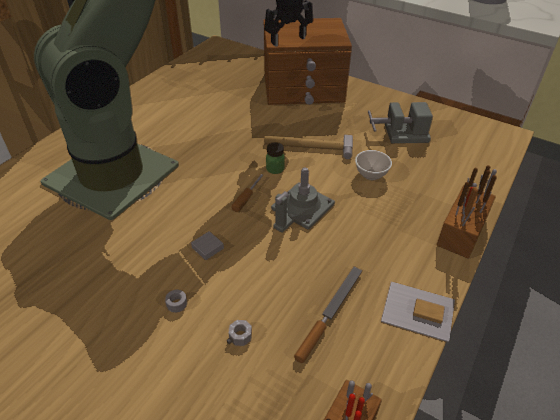

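View pics/top0.png

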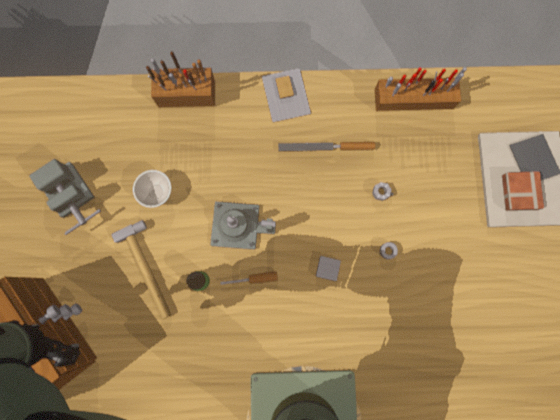

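```bash
python3 - <<'E'
from h import *
o,im,d=shot('top','top1')
a=cv2.resize(im[185:265,195:290],None,fx=4,fy=4,interpolation=2)
b=cv2.resize(im[165:270,355:420],None,fx=4,fy=4,interpolation=2)
H=max(a.shape[0],b.shape[0])
pad=lambda x:cv2.copyMakeBorder(x,0,H-x.shape[0],0,0,0)
cv2.imwrite('pics/topcrop.png',np.hstack([pad(a),pad(b)])[:,:,::-1])
o,im2,d2=shot('scene','scene1')
a=cv2.resize(im2[155:240,265:340],None,fx=4,fy=4,interpolation=2)
b=cv2.resize(im2[280:355,160:260],None,fx=4,fy=4,interpolation=2)
H=max(a.shape[0],b.shape[0])
cv2.imwrite('pics/scenecrop.png',np.hstack([pad(a),pad(b)])[:,:,::-1])
for l,n,dd in (('collar_center','top',d),('spacer','top',d),('headstock','top',d),('jar','top',d),('bowl','top',d),('graver','top',d),('bench_block','top',d),('hammer','top',d),('file','top',d),('collar_center','scene',d2),('spacer','scene',d2),('headstock','scene',d2)):
    im,_=arm.grab_frame(n)
    r=arm.trace(l,n)
    if not r: print(l,n,'none');continue
    m=r[0]['region']; v,u=np.nonzero(m&(dd>0)); P=unproj(n,u,v,dd[v,u])
    z=P[:,2]
    print(l,n,r[0]['p'].__round__(2),'med',np.round(np.median(P,0)),'min',np.round(P.min(0)),'max',np.round(P.max(0)))
E
```

```text
collar_center top 0.69 med [ 590. -228.   22.] min [ 569. -257.   -5.] max [ 614. -206.   31.]
spacer top 0.66 med [ 433. -236.   23.] min [ 413. -259.   -4.] max [ 455. -215.   30.]
headstock top 0.7 med [503. 158.  17.] min [446.  59.  -3.] max [580. 234. 130.]
jar top none
bowl top 0.76 med [615. 388.  22.] min [559. 331.  -3.] max [669. 444.  56.]
graver top 0.64 med [368. 104.  21.] min [355.  57.  -6.] max [388. 206.  30.]
bench_block top 0.75 med [391. -75.  20.] min [ 360. -108.   -5.] max [424. -44.  27.]
hammer top 0.67 med [422. 408.  23.] min [275. 334.  -5.] max [525. 497.  34.]
file top 0.7 med [721. -75.  16.] min [ 709. -214.    2.] max [734.  46.  29.]
collar_center scene 0.68 med [ 594. -234.   22.] min [ 571. -262.   -3.] max [ 617. -207.   29.]
spacer scene 0.72 med [ 434. -240.   23.] min [ 398. -261.   -2.] max [ 455. -209.   28.]
headstock scene 0.64 med [518. 137.  30.] min [448.  57.  -2.] max [578. 250. 128.]
```

View pics/topcrop.png

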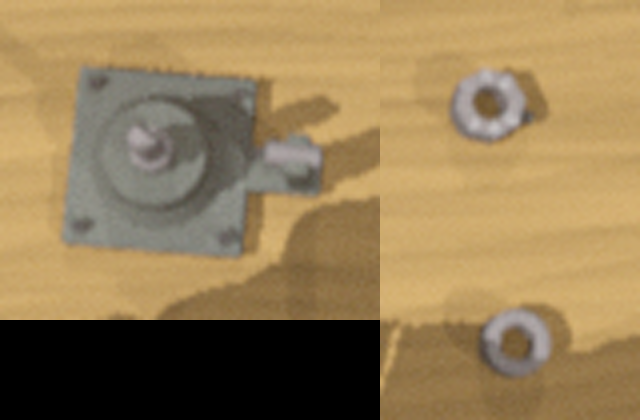

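View pics/scenecrop.png

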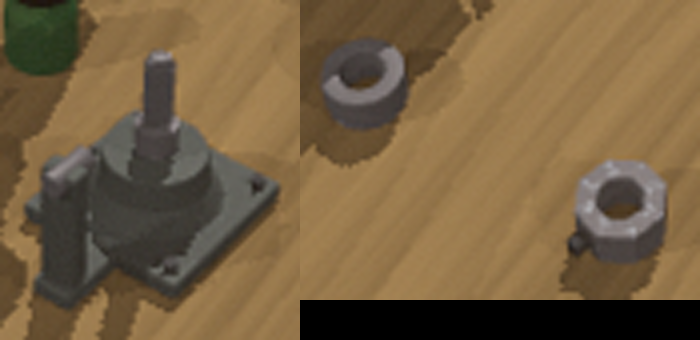

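```bash
python3 - <<'E'
from h import *
for n in ('top','scene'):
    im,d=arm.grab_frame(n)
    v,u=np.nonzero(d>0); P=unproj(n,u,v,d[v,u])
    near=(abs(P[:,0]-510)<110)&(abs(P[:,1]-150)<140)
    for lo,hi in ((110,123),(123,135),(85,104),(85,112),(45,58),(8,18),(68,80)):
        Q=P[near&(P[:,2]>lo)&(P[:,2]<hi)]
        print(n,lo,hi,len(Q),np.round(Q.mean(0),1) if len(Q) else '',np.round(Q.min(0)),np.round(Q.max(0)))
    Q=P[near&(P[:,2]>85)]; print(np.round(Q[:60]).tolist())
    Q=P[near&(P[:,2]>9)&(P[:,2]<19)][:,:2].astype(np.float32)
    print('base rect',cv2.minAreaRect(Q))
    for c in ((590,-230),(434,-238)):
        m=(np.hypot(P[:,0]-c[0],P[:,1]-c[1])<40)&(P[:,2]>19)&(P[:,2]<32)
        Q=P[m]; print('ring',cv2.minEnclosingCircle(Q[:,:2].astype(np.float32)),Q.mean(0).round(1))
E
```

```text
top 110 123 19 [509.1 166.6 119.6] [502. 158. 111.] [520. 175. 123.]
top 123 135 30 [509.6 167.5 125.8] [503. 160. 123.] [516. 175. 130.]
top 85 104 76 [501.   89.4  99.4] [488.  61.  86.] [512. 174. 104.]
top 85 112 139 [500.7  85.4 102.5] [488.  61.  86.] [512. 174. 111.]
top 45 58 448 [509.2 164.7  51.4] [478.  67.  45.] [544. 201.  58.]
top 8 18 1198 [508.6 160.6  13.7] [446.  59.   8.] [616. 232.  18.]
top 68 80 48 [506.3 154.8  74. ] [488.  67.  70.] [524. 180.  78.]
[[520.0, 173.0, 119.0], [519.0, 170.0, 122.0], [519.0, 168.0, 121.0], [517.0, 175.0, 123.0], [516.0, 172.0, 128.0], [516.0, 170.0, 127.0], [516.0, 167.0, 128.0], [516.0, 165.0, 123.0], [514.0, 175.0, 123.0], [514.0, 172.0, 126.0], [513.0, 169.0, 129.0], [513.0, 167.0, 128.0], [513.0, 165.0, 126.0], [514.0, 163.0, 119.0], [511.0, 175.0, 125.0], [511.0, 172.0, 124.0], [511.0, 170.0, 123.0], [511.0, 167.0, 124.0], [511.0, 165.0, 123.0], [510.0, 162.0, 129.0], [511.0, 160.0, 123.0], [512.0, 78.0, 106.0], [512.0, 76.0, 103.0], [512.0, 73.0, 102.0], [512.0, 71.0, 100.0], [512.0, 68.0, 103.0], [511.0, 66.0, 106.0], [509.0
[... 2498 characters left out ...]
161.0, 119.0], [516.0, 166.0, 116.0], [519.0, 166.0, 117.0], [521.0, 168.0, 117.0], [505.0, 160.0, 112.0], [510.0, 157.0, 117.0], [513.0, 157.0, 117.0], [515.0, 159.0, 117.0], [516.0, 161.0, 116.0], [517.0, 164.0, 115.0], [518.0, 167.0, 113.0], [520.0, 169.0, 113.0], [506.0, 159.0, 110.0], [510.0, 158.0, 113.0], [512.0, 159.0, 113.0], [512.0, 163.0, 110.0], [516.0, 161.0, 113.0], [518.0, 163.0, 112.0]]
base rect ((510.8956604003906, 141.3491668701172), (170.00424194335938, 120.61599731445312), 84.08700561523438)
ring ((591.0856323242188, -233.16354370117188), 27.112905502319336) [ 593.9 -231.2   24.3]
ring ((434.22650146484375, -237.24703979492188), 23.203805923461914) [ 434.9 -239.7   23.9]
```

```bash
R='{"tx":0.0172,"ty":-0.0232,"tz":-0.002,"wz":-6.93,"hand":-1}'; true
python3 -m handwheel '[{"tx":0.0172,"ty":-0.0232,"tz":-0.002,"wz":-6.93,"hand":-1},{"tx":0.0172,"ty":-0.0232,"tz":-0.002,"wz":-6.93,"hand":-1},{"tx":0.0172,"ty":-0.0232,"tz":-0.002,"wz":-6.93,"hand":-1},{"tx":0.0172,"ty":-0.0232,"tz":-0.002,"wz":-6.93,"hand":-1},{"tx":0.0172,"ty":-0.0232,"tz":-0.002,"wz":-6.93,"hand":-1},{"tx":0.0172,"ty":-0.0232,"tz":-0.002,"wz":-6.93,"hand":-1},{"tx":0.0172,"ty":-0.0232,"tz":-0.002,"wz":-6.93,"hand":-1},{"tx":0.0172,"ty":-0.0232,"tz":-0.002,"wz":-6.93,"hand":-1}]'
python3 -m handwheel '[{"tx":0.0172,"ty":-0.0232,"tz":-0.005,"wz":-6.93,"hand":-1},{"tx":0.0172,"ty":-0.0232,"tz":-0.005,"wz":-6.93,"hand":-1},{"tx":0.0172,"ty":-0.0232,"tz":-0.005,"wz":-6.93,"hand":-1},{"tx":0.0172,"ty":-0.0232,"tz":-0.005,"wz":-6.93,"hand":-1},{"tx":0.0172,"ty":-0.0232,"tz":-0.005,"wz":-6.93,"hand":-1},{"tx":0.0172,"ty":-0.0232,"tz":-0.005,"wz":-6.93,"hand":-1},{"tx":0.0172,"ty":-0.0232,"tz":-0.005,"wz":-6.93,"hand":-1},{"hand":-1},{"hand":-1},{"hand":-1}]'
python3 - <<'E'
from h import *
o,im,d=shot('wrist','w1'); print(o)
np.save('w1d.npy',d)
E
```

```text
{'time_s': 2.2, 'joint_pos': array([-66.27246236,  40.4781363 ,  -1.5825321 ,  85.06226621,
         1.26012094,  54.48366901,  -4.3245698 ]), 'qd': array([ 0.04444525,  0.02638652,  0.00231974, -0.01365246, -0.01340279,
       -0.03576192, -0.02509949]), 'tau': array([ 3.77801052e-04, -8.82997227e+01,  1.23440176e+00, -2.36380470e+01,
        1.70608924e-02,  1.85828867e-03, -2.42491531e-06]), 'ee_pos': array([253.08693782, 516.26324623, 231.27723778]), 'tcp_rot': array([[ 4.40189494e-01,  8.97904897e-01, -7.05931183e-05],
       [ 8.97904892e-01, -4.40189499e-01, -9.77826831e-05],
       [-1.18873899e-04, -2.03429965e-05, -9.99999993e-01]]), 'contact_force': array([-0.74462297, -0.60345041, -0.10907313]), 'moment': array([-0.02274705, -0.02114998, -0.05771438]), 'finger_gap': 0.9997090133903122}schema error: expected keys tx, ty, tz, wx, wy, wz, hand
schema error: expected keys tx, ty, tz, wx, wy, wz, hand
```

View pics/w1.png

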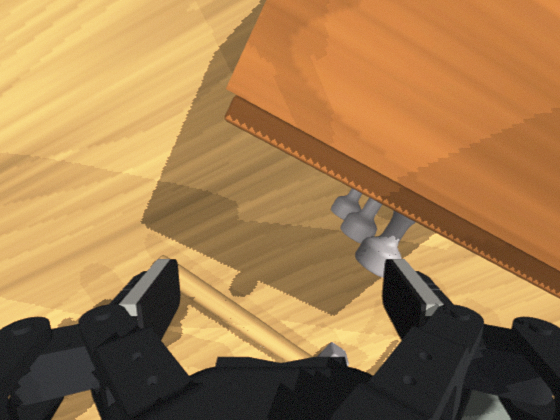

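```bash
python3 -m handwheel '[{"tx":0.0172,"ty":-0.0232,"tz":-0.002,"wx":0,"wy":0,"wz":-6.93,"hand":-1},{"tx":0.0172,"ty":-0.0232,"tz":-0.002,"wx":0,"wy":0,"wz":-6.93,"hand":-1},{"tx":0.0172,"ty":-0.0232,"tz":-0.002,"wx":0,"wy":0,"wz":-6.93,"hand":-1},{"tx":0.0172,"ty":-0.0232,"tz":-0.002,"wx":0,"wy":0,"wz":-6.93,"hand":-1},{"tx":0.0172,"ty":-0.0232,"tz":-0.002,"wx":0,"wy":0,"wz":-6.93,"hand":-1},{"tx":0.0172,"ty":-0.0232,"tz":-0.002,"wx":0,"wy":0,"wz":-6.93,"hand":-1},{"tx":0.0172,"ty":-0.0232,"tz":-0.002,"wx":0,"wy":0,"wz":-6.93,"hand":-1},{"tx":0.0172,"ty":-0.0232,"tz":-0.002,"wx":0,"wy":0,"wz":-6.93,"hand":-1}]'
python3 -m handwheel '[{"tx":0.0172,"ty":-0.0232,"tz":-0.005,"wx":0,"wy":0,"wz":-6.93,"hand":-1},{"tx":0.0172,"ty":-0.0232,"tz":-0.005,"wx":0,"wy":0,"wz":-6.93,"hand":-1},{"tx":0.0172,"ty":-0.0232,"tz":-0.005,"wx":0,"wy":0,"wz":-6.93,"hand":-1},{"tx":0.0172,"ty":-0.0232,"tz":-0.005,"wx":0,"wy":0,"wz":-6.93,"hand":-1},{"tx":0.0172,"ty":-0.0232,"tz":-0.005,"wx":0,"wy":0,"wz":-6.93,"hand":-1},{"tx":0.0172,"ty":-0.0232,"tz":-0.005,"wx":0,"wy":0,"wz":-6.93,"hand":-1},{"tx":0.0172,"ty":-0.0232,"tz":-0.005,"wx":0,"wy":0,"wz":-6.93,"hand":-1},{"tx":0,"ty":0,"tz":0,"wx":0,"wy":0,"wz":0,"hand":-1},{"tx":0,"ty":0,"tz":0,"wx":0,"wy":0,"wz":0,"hand":-1},{"tx":0,"ty":0,"tz":0,"wx":0,"wy":0,"wz":0,"hand":-1}]'
python3 - <<'E'
from h import *
o,im,d=shot('wrist','w2'); print(o)
np.save('w2d.npy',d)
for l in ('flat','spindle','guide','headstock'):
  print(l,[(np.round(r['rect']).tolist(),round(r['p'],2)) for r in arm.find_in(l,'wrist')][:3])
E
```

```text
time_s: 2.92
ee_pos: [391.4, 329.6, 215.3]
tcp_rot: [[0.99, 0.141, 0.0], [0.141, -0.99, 0.0], [0.0, -0.0, -1.0]]
contact_force: [1.0, -0.0, -0.4]
finger_gap: 1.001
time_s: 3.75
ee_pos: [510.8, 168.8, 180.2]
tcp_rot: [[0.766, -0.643, -0.0], [-0.643, -0.766, 0.001], [-0.001, -0.0, -1.0]]
contact_force: [-0.7, 0.5, -0.6]
finger_gap: 1.002
{'time_s': 3.75, 'joint_pos': array([-33.71637394,  43.37995305,  23.16909055,  97.21595412,
       -22.87735478,  44.15676426, -39.57067332]), 'qd': array([-0.89927658, -0.38654493, -0.26327985,  0.16138998,  0.12256809,
        0.01038349,  0.12265154]), 'tau': array([ 2.52547458e+00, -8.35527349e+01,  1.03835911e+01, -1.86986607e+01,
        2.85849179e-02, -2.93591036e-02, -7.92011479e-02]), 'ee_pos': array([510.82076781, 168.81151619, 180.23348265]), 'tcp_rot': array([[ 7.66279749e-01, -6.42506940e-01, -4.21231769e-04],
       [-6.42506748e-01, -7.66279855e-01,  5.12102003e-04],
       [-6.51810510e-04, -1.21769141e-04, -9.99999780e-01]]), 'contact_force': array([-0.74576432,  0.48327625, -0.57497916]), 'moment': array([ 0.00847669, -0.02346366,  0.00197681]), 'finger_gap': 1.0017598975601676}
flat []
spindle [([283.0, 211.0, 37.0, 58.0], 0.91), ([20.0, 83.0, 40.0, 164.0], 0.39)]
guide [([284.0, 216.0, 180.0, 237.0], 0.57)]
headstock []
```

View pics/w2.png

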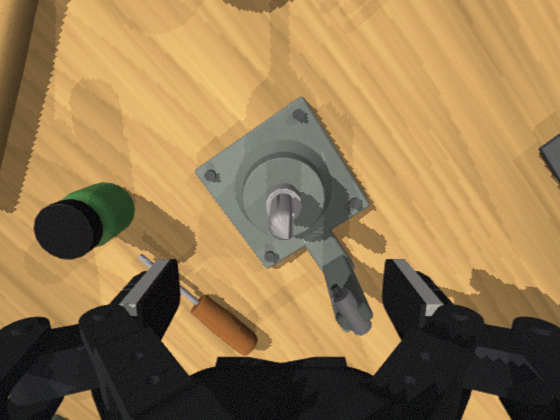

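```bash
python3 - <<'E'
from h import *
o=arm.get_obs(); im=cv2.imread('pics/w2.png'); d=np.load('w2d.npy')
cv2.imwrite('pics/w2c.png',cv2.resize(im[150:350,220:390],None,fx=3.5,fy=2.9,interpolation=2)[:590])
cv2.imwrite('pics/w2c.png',cv2.resize(im[170:255,240:340],None,fx=7,fy=7,interpolation=2))
v,u=np.nonzero(d>0); P=unproj('wrist',u,v,d[v,u],o)
near=(abs(P[:,0]-510)<110)&(abs(P[:,1]-150)<140)&(v<345)
for lo,hi in ((122.5,130),(100,120),(49,56),(10,18),(72,78)):
    m=near&(P[:,2]>lo)&(P[:,2]<hi)&((np.hypot(P[:,0]-510,P[:,1]-168)<45)|(hi==18)); Q=P[m][:,:2].astype(np.float32)
    print(lo,hi,len(Q),Q.mean(0),cv2.minEnclosingCircle(Q),cv2.minAreaRect(Q))
# guide tube
m=near&(np.hypot(P[:,0]-510,P[:,1]-168)>55)&(P[:,2]>95)&(P[:,2]<112)
Q=P[m]; print('guide',len(Q),Q.mean(0),Q.min(0),Q.max(0)); print(cv2.minAreaRect(Q[:,:2].astype(np.float32)))
# base
m=near&(P[:,2]>9)&(P[:,2]<19)&(np.hypot(P[:,0]-510,P[:,1]-168)<86)
Q=P[m][:,:2].astype(np.float32); print('base',cv2.minAreaRect(Q))
# shaft side
m=near&(np.hypot(P[:,0]-510,P[:,1]-168)<16)&(P[:,2]>80)&(P[:,2]<118)
print('shaft',m.sum(),np.round(P[m][::6],1).tolist())
for px in ((296,118),(210,176),(271,257),(355,204)):
    print(px,unproj('wrist',px[0],px[1],d[px[1],px[0]],o).round(1))
E
```

```text
122.5 130 494 [512.65735 169.548  ] ((513.278076171875, 167.79681396484375), 9.236250877380371) ((511.4591979980469, 169.2897491455078), (17.846012115478516, 13.37859058380127), 47.03837203979492)
100 120 201 [517.29224 174.70026] ((513.4544677734375, 168.14979553222656), 9.804203033447266) ((515.6516723632812, 169.45236206054688), (14.42458724975586, 18.26152801513672), 18.57716941833496)
49 56 3685 [516.8975  171.90387] ((513.2596435546875, 167.6604766845703), 34.309635162353516) ((513.984130859375, 168.42926025390625), (66.39598083496094, 67.81531524658203), 49.59768295288086)
10 18 9506 [516.56586 165.60251] ((511.3176574707031, 154.00479125976562), 93.21881866455078) ((510.5520935058594, 144.75323486328125), (165.9047088623047, 120.36455535888672), 83.90321350097656)
72 78 422 [517.3823  170.29259] ((513.4149780273438, 167.83843994140625), 13.87490463256836) ((515.134765625, 169.21484375), (23.346616744995117, 27.20066261291504), 40.810585021972656)
guide 1398 [504.61948724  80.23711835 103.72800023] [489.8681724   59.18719062  95.01683972] [516.64046432 102.88278381 108.0919601
[... 838 characters left out ...]
2], [519.4, 175.5, 108.2], [521.8, 172.0, 103.7], [511.1, 177.3, 95.9], [517.0, 176.7, 108.4], [520.1, 174.3, 108.7], [522.1, 170.3, 102.0], [513.4, 177.7, 104.9], [517.9, 176.7, 112.7], [520.5, 173.9, 111.0], [522.7, 170.0, 105.3], [514.4, 177.7, 110.0], [518.1, 176.0, 113.8], [520.9, 173.3, 112.7], [508.6, 176.5, 95.5], [515.0, 177.3, 112.6], [518.8, 175.9, 117.5], [521.6, 172.2, 113.7], [511.4, 177.3, 106.8], [516.6, 177.1, 117.9], [522.3, 169.9, 111.5], [513.4, 177.4, 114.0], [509.0, 176.6, 104.4], [522.8, 169.9, 117.2], [509.4, 176.8, 110.3], [507.6, 175.8, 108.8]]
(296, 118) [562.7 208.9  20.1]
(210, 176) [471.1 219.6  20. ]
(271, 257) [462.1 124.   20.2]
(355, 204) [555.8 113.9  18.6]
```

View pics/w2c.png

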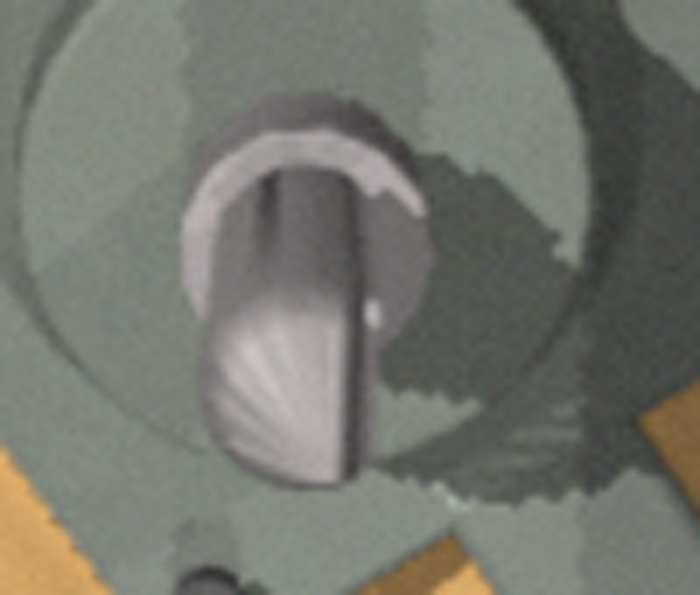

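```bash
python3 -m handwheel '[{"tx":0.001,"ty":0.0003,"tz":-0.024,"wx":0,"wy":0,"wz":0,"hand":-1},{"tx":0,"ty":0,"tz":-0.024,"wx":0,"wy":0,"wz":0,"hand":-1},{"tx":0,"ty":0,"tz":-0.024,"wx":0,"wy":0,"wz":0,"hand":-0.5},{"tx":0,"ty":0,"tz":-0.022,"wx":0,"wy":0,"wz":0,"hand":0},{"tx":0,"ty":0,"tz":0,"wx":0,"wy":0,"wz":0,"hand":0.2},{"tx":0,"ty":0,"tz":0,"wx":0,"wy":0,"wz":0,"hand":0.4},{"tx":0,"ty":0,"tz":0,"wx":0,"wy":0,"wz":0,"hand":1},{"tx":0,"ty":0,"tz":0,"wx":0,"wy":0,"wz":0,"hand":1},{"tx":0,"ty":0,"tz":0,"wx":0,"wy":0,"wz":0,"hand":1},{"tx":0,"ty":0,"tz":0,"wx":0,"wy":0,"wz":0,"hand":1},{"tx":0,"ty":0,"tz":0,"wx":0,"wy":0,"wz":0,"hand":1}]' 20
python3 - <<'E'
from h import *
o,im,d=shot('wrist','w3'); print(o['ee_pos'],o['contact_force'],o['moment'],o['finger_gap'],o['joint_pos'])
E
```

```text
time_s: 4.92
ee_pos: [511.6, 169.7, 87.7]
tcp_rot: [[0.766, -0.643, -0.0], [-0.643, -0.766, 0.002], [-0.001, -0.001, -1.0]]
contact_force: [-7.2, 5.1, 8.1]
finger_gap: 0.181
[511.6225426  169.67969252  87.71738573] [-7.24387446  5.07952676  8.12755164] [ 0.88551337  1.44482516 -0.02182391] 0.18091924538893833 [-30.8604903   51.2440564   17.71556834 101.56088034 -27.26337213
  31.45825495 -35.83244421]
```

View pics/w3.png

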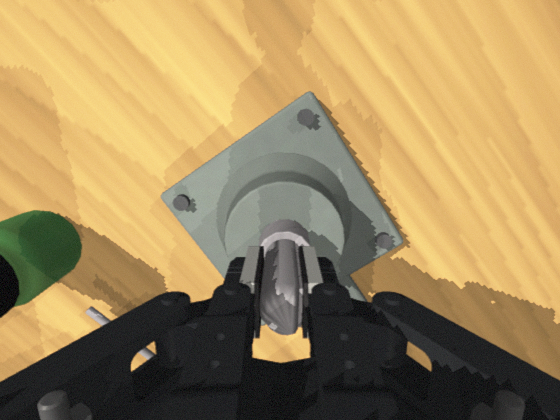

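```bash
python3 -m handwheel '[{"tx":-0.0003,"ty":0.0003,"tz":0,"wx":0,"wy":0,"wz":-4,"hand":1},{"tx":0.0002,"ty":0.0001,"tz":0,"wx":0,"wy":0,"wz":-6,"hand":1},{"tx":0.0002,"ty":0.0001,"tz":0,"wx":0,"wy":0,"wz":-6,"hand":1},{"tx":0.0002,"ty":0.0001,"tz":0,"wx":0,"wy":0,"wz":-6,"hand":1},{"tx":0.0002,"ty":0.0001,"tz":0,"wx":0,"wy":0,"wz":-6,"hand":1},{"tx":0.0002,"ty":0.0001,"tz":0,"wx":0,"wy":0,"wz":-6,"hand":1},{"tx":0.0002,"ty":0.0001,"tz":0,"wx":0,"wy":0,"wz":-6,"hand":1},{"tx":0.0002,"ty":0.0002,"tz":0,"wx":0,"wy":0,"wz":-6,"hand":1},{"tx":0.0002,"ty":0.0001,"tz":0,"wx":0,"wy":0,"wz":-6,"hand":1},{"tx":0.0002,"ty":0.0001,"tz":0,"wx":0,"wy":0,"wz":-4,"hand":1},{"tx":0,"ty":0,"tz":0,"wx":0,"wy":0,"wz":0,"hand":1},{"tx":0,"ty":0,"tz":0,"wx":0,"wy":0,"wz":0,"hand":1}]' 30
python3 - <<'E'
from h import *
o=arm.get_obs(); print(o['ee_pos'],o['tcp_rot'],o['contact_force'],o['moment'],o['finger_gap'],o['joint_pos'])
shot('scene','s4');o,im,d=shot('wrist','w4')
E
```

```text
time_s: 5.97
ee_pos: [513.9, 169.0, 87.8]
tcp_rot: [[-0.107, -0.994, 0.001], [-0.994, 0.107, -0.001], [0.001, -0.001, -1.0]]
contact_force: [-4.1, -8.9, 6.2]
finger_gap: 0.181
[513.87464145 168.98516209  87.77282551] [[-1.06832973e-01 -9.94276032e-01  1.37411780e-03]
 [-9.94276841e-01  1.06832121e-01 -6.79511195e-04]
 [ 5.28821776e-04 -1.43884770e-03 -9.99998825e-01]] [-4.08442043 -8.88634216  6.24484812] [-1.77235949  0.6995982  -0.06864446] 0.18114021831929825 [-38.01812722  54.57489529  32.96389507 101.44280594 -45.70096872
  38.18302741 -74.72899714]
```

View pics/w4.png

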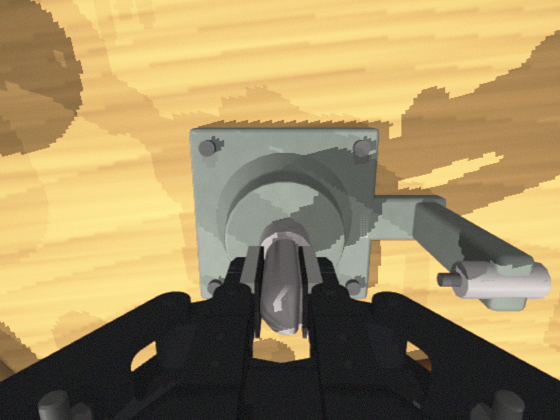

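```bash
python3 -m handwheel '[{"tx":0,"ty":-0.0007,"tz":0,"wx":0,"wy":0,"wz":0,"hand":1},{"tx":0,"ty":0,"tz":0,"wx":0,"wy":0,"wz":0,"hand":1},{"tx":0,"ty":0,"tz":0,"wx":0,"wy":0,"wz":0,"hand":1},{"tx":0,"ty":0,"tz":0,"wx":0,"wy":0,"wz":0,"hand":0.3},{"tx":0,"ty":0,"tz":0,"wx":0,"wy":0,"wz":0,"hand":0},{"tx":0,"ty":0,"tz":0,"wx":0,"wy":0,"wz":0,"hand":0},{"tx":0,"ty":0,"tz":0,"wx":0,"wy":0,"wz":0,"hand":0}]' 30
python3 -m handwheel '[{"tx":0,"ty":0,"tz":0.02,"wx":0,"wy":0,"wz":0,"hand":0},{"tx":0,"ty":0,"tz":0.025,"wx":0,"wy":0,"wz":0,"hand":0},{"tx":0,"ty":0,"tz":0.025,"wx":0,"wy":0,"wz":0,"hand":-1},{"tx":0,"ty":0,"tz":0.025,"wx":0,"wy":0,"wz":0,"hand":-1},{"tx":0,"ty":0,"tz":0,"wx":0,"wy":0,"wz":0,"hand":-1},{"tx":0,"ty":0,"tz":0,"wx":0,"wy":0,"wz":0,"hand":-1},{"tx":0,"ty":0,"tz":0,"wx":0,"wy":0,"wz":0,"hand":-1}]' 30
python3 - <<'E'
from h import *
o,im,d=shot('wrist','w5'); np.save('w5d.npy',d)
print(o['ee_pos'],o['contact_force'])
v,u=np.nonzero(d>0); P=unproj('wrist',u,v,d[v,u],o)
near=(abs(P[:,0]-510)<110)&(abs(P[:,1]-150)<140)&(v<345)
for lo,hi in ((123,129),(90,118),(49,56),(72,78)):
    m=near&(P[:,2]>lo)&(P[:,2]<hi)&(np.hypot(P[:,0]-513,P[:,1]-168)<45); Q=P[m][:,:2].astype(np.float32)
    print(lo,hi,len(Q),Q.mean(0),cv2.minEnclosingCircle(Q),cv2.minAreaRect(Q))
m=near&(P[:,2]>9)&(P[:,2]<19)&(np.hypot(P[:,0]-510,P[:,1]-168)<86)
Q=P[m][:,:2].astype(np.float32); print('base',cv2.minAreaRect(Q))
m=near&(np.hypot(P[:,0]-513,P[:,1]-168)>55)&(P[:,2]>97)&(P[:,2]<112)
Q=P[m]; print('guide',len(Q),Q.mean(0),cv2.minAreaRect(Q[:,:2].astype(np.float32)))
cv2.imwrite('pics/w5c.png',cv2.resize(im[170:290,220:360],None,fx=5,fy=5,interpolation=2)[:,:,::-1])
E
```

```text
time_s: 6.65
ee_pos: [513.7, 169.5, 86.6]
tcp_rot: [[-0.105, -0.994, 0.001], [-0.994, 0.105, 0.001], [-0.001, -0.0, -1.0]]
contact_force: [0.1, 0.8, 0.6]
finger_gap: 0.499
time_s: 7.23
ee_pos: [513.3, 169.4, 180.9]
tcp_rot: [[-0.105, -0.994, -0.0], [-0.994, 0.105, 0.0], [-0.0, 0.001, -1.0]]
contact_force: [-0.0, -0.9, 0.2]
finger_gap: 1.003
[513.34145256 169.38700494 180.89260686] [-0.02340153 -0.86260314  0.18103014]
123 129 454 [514.3996 169.1587] ((513.3311157226562, 168.09295654296875), 8.913372039794922) ((514.0143432617188, 169.97128295898438), (13.113439559936523, 16.441957473754883), 79.12248992919922)
90 118 243 [521.7996  168.37314] ((518.3927001953125, 168.8664093017578), 8.392210960388184) ((520.695556640625, 169.380615234375), (4.7706499099731445, 16.784141540527344), 12.586950302124023)
49 56 3657 [518.8387  166.96794] ((513.4447021484375, 167.76686096191406), 34.227935791015625) ((514.2901611328125, 167.53773498535156), (67.35343170166016, 65.99394226074219), 83.51325988769531)
72 78 418 [517.80426 165.95401] ((513.3988037109375, 167.67782592773438), 13.85960578918457) ((515.4124145507812, 167.2827606201172), (27.225290298461914, 23.40999984741211), 74.72563171386719)
base ((512.265380859375, 154.90963745117188), (146.1617431640625, 118.55033111572266), 83.97271728515625)
guide 1643 [505.18098762  78.96630776 103.89234821] ((504.1544189453125, 81.39503479003906), (42.45414352416992, 26.257230758666992), 85.00984954833984)
```

View pics/w5c.png

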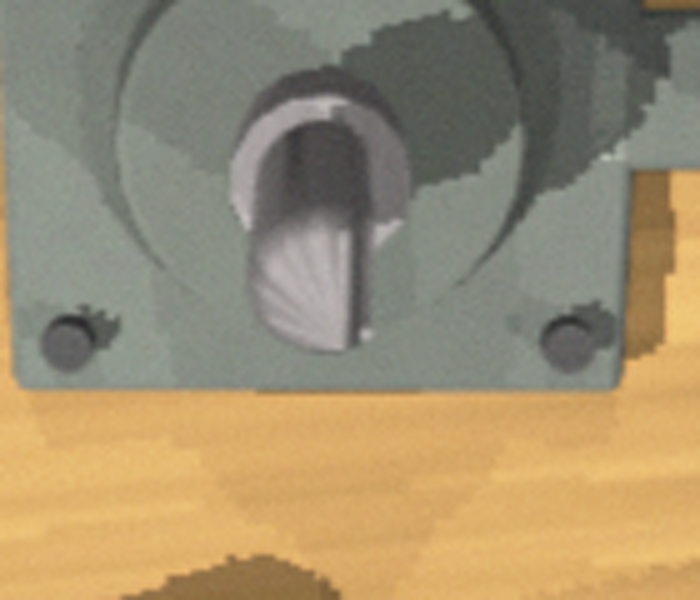

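```bash
python3 -m handwheel '[{"tx":0.007,"ty":-0.036,"tz":0,"wx":0,"wy":0,"wz":6.5,"hand":-1},{"tx":0.007,"ty":-0.036,"tz":0,"wx":0,"wy":0,"wz":6.5,"hand":-1},{"tx":0.007,"ty":-0.036,"tz":0,"wx":0,"wy":0,"wz":6.5,"hand":-1},{"tx":0.007,"ty":-0.036,"tz":0,"wx":0,"wy":0,"wz":6.5,"hand":-1},{"tx":0.007,"ty":-0.036,"tz":0,"wx":0,"wy":0,"wz":6.5,"hand":-1},{"tx":0.007,"ty":-0.036,"tz":-0.005,"wx":0,"wy":0,"wz":6.5,"hand":-1},{"tx":0.007,"ty":-0.036,"tz":-0.01,"wx":0,"wy":0,"wz":6.5,"hand":-1},{"tx":0.007,"ty":-0.036,"tz":-0.01,"wx":0,"wy":0,"wz":6.5,"hand":-1},{"tx":0.007,"ty":-0.036,"tz":-0.01,"wx":0,"wy":0,"wz":6.5,"hand":-1},{"tx":0.007,"ty":-0.036,"tz":-0.01,"wx":0,"wy":0,"wz":6.5,"hand":-1},{"tx":0.007,"ty":-0.036,"tz":-0.01,"wx":0,"wy":0,"wz":6,"hand":-1},{"tx":0,"ty":0,"tz":0,"wx":0,"wy":0,"wz":0,"hand":-1}]' 40
python3 -m handwheel '[{"tx":0,"ty":0,"tz":0,"wx":0,"wy":0,"wz":0,"hand":-1},{"tx":0,"ty":0,"tz":0,"wx":0,"wy":0,"wz":0,"hand":-1},{"tx":0,"ty":0,"tz":0,"wx":0,"wy":0,"wz":0,"hand":-1}]'
python3 - <<'E'
from h import *
o,im,d=shot('wrist','w6'); np.save('w6d.npy',d)
print(o['ee_pos'],o['qd'],o['joint_pos'])
for l in ('screw','collar_center'):
  print(l,[(np.round(r['rect']).tolist(),round(r['p'],2)) for r in arm.find_in(l,'wrist')][:3])
v,u=np.nonzero(d>0); P=unproj('wrist',u,v,d[v,u],o)
near=(np.hypot(P[:,0]-590,P[:,1]+231)<60)&(v<340)
m=near&(P[:,2]>20)&(P[:,2]<30); Q=P[m][:,:2].astype(np.float32)
print(len(Q),P[m][:,2].mean(),cv2.minEnclosingCircle(Q),cv2.minAreaRect(Q))
m2=near&(P[:,2]>7)&(P[:,2]<30)
c=np.array(cv2.minEnclosingCircle(Q)[0]); r=np.linalg.norm(P[:,:2]-c,axis=1)
Q2=P[m2&(r>25)]; print('screw',len(Q2),Q2.mean(0) if len(Q2) else '')
if len(Q2):
    dv=Q2.mean(0)[:2]-c; print(np.degrees(np.arctan2(dv[1],dv[0])))
E
```

```text
time_s: 8.28
ee_pos: [588.5, -234.8, 123.4]
tcp_rot: [[0.906, -0.424, -0.003], [-0.424, -0.906, -0.002], [-0.002, 0.004, -1.0]]
contact_force: [-1.5, -0.8, 0.0]
finger_gap: 1.004
time_s: 8.53
ee_pos: [590.7, -225.6, 126.0]
tcp_rot: [[0.906, -0.423, -0.0], [-0.423, -0.906, 0.001], [-0.001, -0.001, -1.0]]
contact_force: [-0.1, -0.3, 0.5]
finger_gap: 1.0
[ 590.68020042 -225.57044012  126.04073175] [-0.53285721 -0.41593622  0.13901881 -0.09109326  0.23536992  0.14480833
  0.15960136] [ 12.08716434  53.66277043  13.35632943  79.06557165 -14.33418341
  48.96589052   4.59557311]
screw [([290.0, 230.0, 18.0, 31.0], 0.69), ([112.0, 285.0, 51.0, 48.0], 0.22)]
collar_center [([285.0, 210.0, 64.0, 70.0], 0.72)]
2051 24.238038145096787 ((594.2032470703125, -228.98487854003906), 23.65574073791504) ((594.0293579101562, -229.0762176513672), (44.436710357666016, 44.0665397644043), 73.86830139160156)
screw 94 [ 586.28469803 -256.56489186   16.08273573]
-106.01940047103491
```

View pics/w6.png

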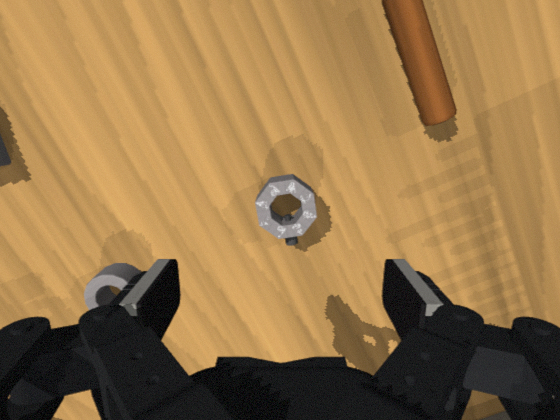

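```bash
python3 -m handwheel '[{"tx":0.0034,"ty":-0.0034,"tz":-0.023,"wx":0,"wy":0,"wz":5,"hand":-1},{"tx":0,"ty":0,"tz":-0.025,"wx":0,"wy":0,"wz":4,"hand":-1},{"tx":0,"ty":0,"tz":-0.025,"wx":0,"wy":0,"wz":0,"hand":-1},{"tx":0,"ty":0,"tz":-0.025,"wx":0,"wy":0,"wz":0,"hand":-1},{"tx":0,"ty":0,"tz":-0.025,"wx":0,"wy":0,"wz":0,"hand":-1},{"tx":0,"ty":0,"tz":0,"wx":0,"wy":0,"wz":0,"hand":-0.5},{"tx":0,"ty":0,"tz":0,"wx":0,"wy":0,"wz":0,"hand":-0.2},{"tx":0,"ty":0,"tz":0,"wx":0,"wy":0,"wz":0,"hand":0},{"tx":0,"ty":0,"tz":0,"wx":0,"wy":0,"wz":0,"hand":1},{"tx":0,"ty":0,"tz":0,"wx":0,"wy":0,"wz":0,"hand":1},{"tx":0,"ty":0,"tz":0,"wx":0,"wy":0,"wz":0,"hand":1}]' 40
python3 - <<'E'
from h import *
o,im,d=shot('wrist','w7')
print(o['ee_pos'],o['contact_force'],o['finger_gap'])
E
```

```text
time_s: 9.6
ee_pos: [594.8, -230.4, 5.3]
tcp_rot: [[0.961, -0.277, 0.002], [-0.277, -0.961, -0.001], [0.002, 0.0, -1.0]]
contact_force: [-1.8, 0.9, 5.7]
finger_gap: 0.505
[ 594.77279953 -230.35033438    5.3219333 ] [-1.77012497  0.89167645  5.72084173] 0.5053744912547802
```

View pics/w7.png

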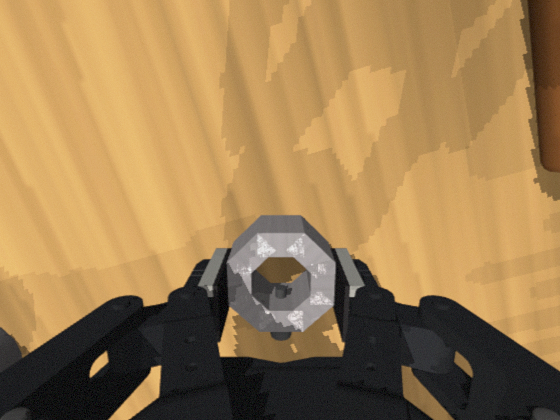

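```bash
python3 -m handwheel '[{"tx":0,"ty":0,"tz":0.02,"wx":0,"wy":0,"wz":0,"hand":1},{"tx":0,"ty":0,"tz":0.035,"wx":0,"wy":0,"wz":0,"hand":1},{"tx":0,"ty":0,"tz":0.035,"wx":0,"wy":0,"wz":0,"hand":1},{"tx":0,"ty":0,"tz":0.035,"wx":0,"wy":0,"wz":0,"hand":1},{"tx":0,"ty":0,"tz":0.03,"wx":0,"wy":0,"wz":0,"hand":1},{"tx":0,"ty":0,"tz":0,"wx":0,"wy":0,"wz":0,"hand":1},{"tx":0,"ty":0,"tz":0,"wx":0,"wy":0,"wz":0,"hand":1},{"tx":0,"ty":0,"tz":0,"wx":0,"wy":0,"wz":0,"hand":1}]' 40
cat > m.py <<'E'
from h import *
import sys
o,im,d=shot('wrist',sys.argv[1]); print(o['ee_pos'],o['contact_force'],o['finger_gap'])
v,u=np.nonzero(d>0); W=unproj('wrist',u,v,d[v,u],o)
R=np.array(o['tcp_rot']); T=(W-np.array(o['ee_pos']))@R   # tool coords
# collar top: expected plane tool z ~ -(9+12)
m=(abs(T[:,1])<30)&(abs(T[:,0])<21.5)&(T[:,2]<-15)&(T[:,2]>-29)&(T[:,1]>-24)
r=arm.trace('collar_center','wrist')
if r: 
    M=r[0]['region'][v,u]; mm=M&(abs(T[:,2]+22)<10); print('trace p',r[0]['p'])
else: mm=m
Q=T[mm]; h,e=np.histogram(Q[:,2],30); zt=e[h.argmax()]; m2=mm&(abs(T[:,2]-zt)<3)
A=np.c_[T[m2][:,:2],np.ones(m2.sum())]; s=np.linalg.lstsq(A,T[m2][:,2],rcond=None)[0]
print('n',m2.sum(),'plane slopes',s,'rect',cv2.minAreaRect(T[m2][:,:2].astype(np.float32)),'circ',cv2.minEnclosingCircle(T[m2][:,:2].astype(np.float32)))
cc=np.array(cv2.minEnclosingCircle(T[m2][:,:2].astype(np.float32))[0])
# hole circle fit: pixels inside not on top
k=np.hypot(*(T[m2][:,:2]-cc).T); print('inner/outer r',np.percentile(k,[1,5,50,95,99]))
b=np.round(np.c_[T[m2][:,0],T[m2][:,1],T[m2][:,2]].mean(0),1); print('mean',b)
E
python3 m.py w8
```

```text
time_s: 10.32
ee_pos: [593.8, -230.0, 158.3]
tcp_rot: [[0.961, -0.277, -0.0], [-0.277, -0.961, 0.0], [-0.0, -0.0, -1.0]]
contact_force: [-0.1, 0.7, -3.4]
finger_gap: 0.502
[ 593.78542951 -230.00324824  158.34416734] [-0.07451192  0.66230702 -3.41629154] 0.5023166629437383
trace p 0.56
n 6629 plane slopes [ 5.44911129e-04 -1.20091143e-03 -1.88913418e+01] rect ((1.0238113403320312, -1.0013313293457031), (45.26950454711914, 43.304588317871094), 89.8753890991211) circ ((0.8674864768981934, -1.0546404123306274), 23.841079711914062)
inner/outer r [11.98060893 12.60181291 18.1123077  22.42593512 23.25094498]
mean [  1.   -2.2 -18.9]
```

View pics/w8.png

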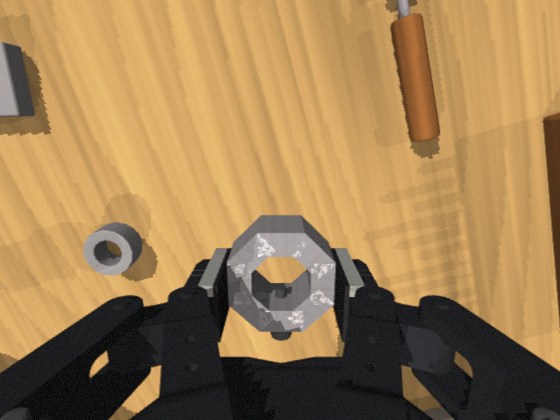

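```bash
python3 -m handwheel '[{"tx":-0.004,"ty":0.018,"tz":0,"wx":0,"wy":0,"wz":0.8,"hand":1},{"tx":-0.007,"ty":0.034,"tz":0,"wx":0,"wy":0,"wz":0.9,"hand":1},{"tx":-0.007,"ty":0.036,"tz":0,"wx":0,"wy":0,"wz":0.9,"hand":1},{"tx":-0.008,"ty":0.038,"tz":0,"wx":0,"wy":0,"wz":0.9,"hand":1},{"tx":-0.008,"ty":0.038,"tz":0,"wx":0,"wy":0,"wz":0.9,"hand":1},{"tx":-0.008,"ty":0.038,"tz":0,"wx":0,"wy":0,"wz":0.9,"hand":1},{"tx":-0.008,"ty":0.038,"tz":0,"wx":0,"wy":0,"wz":0.9,"hand":1},{"tx":-0.008,"ty":0.038,"tz":0,"wx":0,"wy":0,"wz":0.9,"hand":1},{"tx":-0.008,"ty":0.038,"tz":0,"wx":0,"wy":0,"wz":0.9,"hand":1},{"tx":-0.007,"ty":0.036,"tz":0,"wx":0,"wy":0,"wz":0.9,"hand":1},{"tx":-0.006,"ty":0.03,"tz":0,"wx":0,"wy":0,"wz":0.7,"hand":1},{"tx":-0.003,"ty":0.015,"tz":0,"wx":0,"wy":0,"wz":0.5,"hand":1}]' 40
python3 -m handwheel '[{"tx":0,"ty":0,"tz":0,"wx":0,"wy":0,"wz":0,"hand":1},{"tx":0,"ty":0,"tz":0,"wx":0,"wy":0,"wz":0,"hand":1},{"tx":0,"ty":0,"tz":0,"wx":0,"wy":0,"wz":0,"hand":1},{"tx":0,"ty":0,"tz":0,"wx":0,"wy":0,"wz":0,"hand":1}]'
python3 m.py w9
```

```text
time_s: 11.42
ee_pos: [510.4, 171.0, 157.4]
tcp_rot: [[0.995, -0.099, -0.002], [-0.099, -0.995, 0.001], [-0.002, -0.001, -1.0]]
contact_force: [0.6, 0.5, -3.2]
finger_gap: 0.501
time_s: 11.75
ee_pos: [512.2, 165.6, 158.0]
tcp_rot: [[0.994, -0.106, -0.0], [-0.106, -0.994, -0.001], [-0.0, 0.001, -1.0]]
contact_force: [-0.7, 0.5, -1.2]
finger_gap: 0.502
[512.16951793 165.62582591 158.03259046] [-0.72637261  0.5383396  -1.21961355] 0.5017312041264232
trace p 0.94
n 6619 plane slopes [ 1.17361079e-03 -1.60301983e-03 -1.89453075e+01] rect ((1.1947097778320312, -0.5343265533447266), (43.28199768066406, 45.305641174316406), 0.4194706678390503) circ ((1.1314659118652344, -0.5670976638793945), 24.079059600830078)
inner/outer r [11.8659821  12.53593812 18.11867112 22.48945938 23.37304107]
mean [  1.1  -2.  -18.9]
```

View pics/w9.png

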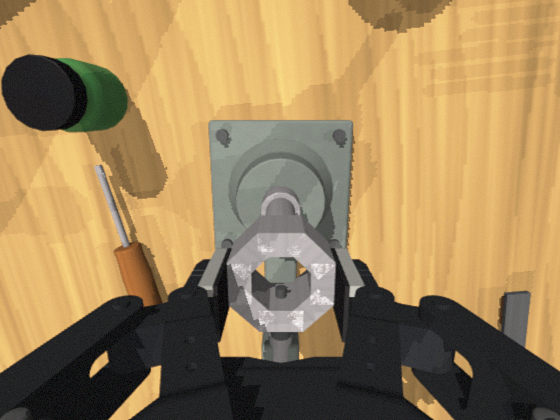

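```bash
python3 - <<'E'
from h import *
o,im,d=shot('wrist','w10')
v,u=np.nonzero(d>0); P=unproj('wrist',u,v,d[v,u],o)
R=np.array(o['tcp_rot']); T=(P-np.array(o['ee_pos']))@R
for lo,hi,rr in ((49,56,45),(72,78,20),(10,18,90),(80,120,20)):
    m=(np.hypot(P[:,0]-513,P[:,1]-168)<rr)&(P[:,2]>lo)&(P[:,2]<hi)&(v<280); Q=P[m][:,:2].astype(np.float32)
    print(lo,len(Q),cv2.minEnclosingCircle(Q),cv2.minAreaRect(Q),'toolx range',np.percentile(T[m][:,0],[0.5,99.5]))
# hull-circle fit of housing rim (back half)
for lo,hi,r0,rr in ((49,56,34,45),(72,78,14,20)):
    m=(np.hypot(P[:,0]-513,P[:,1]-168)<rr)&(P[:,2]>lo)&(P[:,2]<hi)&(v<280); Q=P[m][:,:2].astype(np.float32)
    H=cv2.convexHull(Q)[:,0]; 
    from scipy.optimize import least_squares
    tt=(H-np.array(o['ee_pos'])[:2])@R[:2,:2]; k=tt[:,1]<(-2.)
    H=H[k]
    s=least_squares(lambda p:np.hypot(H[:,0]-p[0],H[:,1]-p[1])-p[2],[513,168,r0],loss='soft_l1'); print(s.x,len(H))
E
```

```text
49 3659 ((513.10400390625, 167.7126007080078), 34.12578582763672) ((513.8053588867188, 174.65760803222656), (54.26731872558594, 67.1932373046875), 84.13053131103516) toolx range [-32.00348343  33.49166016]
72 382 ((512.9524536132812, 168.6973114013672), 13.836411476135254) ((513.4368896484375, 173.3685760498047), (15.938647270202637, 27.116819381713867), 83.828125) toolx range [-12.44812822  13.9745923 ]
10 8801 ((512.97119140625, 166.49496459960938), 83.58927917480469) ((511.8232116699219, 155.32192993164062), (143.1653289794922, 120.27482604980469), 83.97977447509766) toolx range [-58.66825024  60.1244688 ]
80 357 ((513.3543701171875, 170.56356811523438), 9.49984359741211) ((513.688720703125, 174.14939880371094), (7.2027058601379395, 18.99948501586914), 84.67367553710938) toolx range [-8.47827244  9.94001214]
[513.14044347 167.76744258  33.80998556] 33
[513.16338359 167.55476438  13.73996777] 18
```

```bash
python3 -m handwheel '[{"tx":-0.0001,"ty":0.0013,"tz":-0.012,"wx":0,"wy":0,"wz":0,"hand":1},{"tx":0,"ty":0,"tz":-0.012,"wx":0,"wy":0,"wz":0,"hand":1},{"tx":0,"ty":0,"tz":-0.004,"wx":0,"wy":0,"wz":0,"hand":1},{"tx":0,"ty":0,"tz":-0.003,"wx":0,"wy":0,"wz":0,"hand":1},{"tx":0,"ty":0,"tz":-0.003,"wx":0,"wy":0,"wz":0,"hand":1},{"tx":0,"ty":0,"tz":-0.003,"wx":0,"wy":0,"wz":0,"hand":1},{"tx":0,"ty":0,"tz":0,"wx":0,"wy":0,"wz":0,"hand":1},{"tx":0,"ty":0,"tz":0,"wx":0,"wy":0,"wz":0,"hand":1}]' 40
python3 m.py w11
```

```text
time_s: 12.57
ee_pos: [512.0, 168.0, 121.4]
tcp_rot: [[0.995, -0.104, 0.0], [-0.104, -0.995, 0.0], [0.0, -0.0, -1.0]]
contact_force: [0.2, -0.1, -1.8]
finger_gap: 0.502
[511.97893581 168.0364793  121.43824074] [ 0.18621663 -0.12639037 -1.7570104 ] 0.5020149216691903
trace p 0.91
n 6557 plane slopes [ 1.43562597e-03 -7.21623012e-04 -1.89524252e+01] rect ((1.1329326629638672, -0.8008594512939453), (43.1955451965332, 44.96148681640625), 0.31161797046661377) circ ((1.278876543045044, -0.9708290100097656), 23.840991973876953)
inner/outer r [12.04617138 12.61492856 18.07635634 22.31705    23.09126823]
mean [  1.1  -2.1 -18.9]
```

View pics/w11.png

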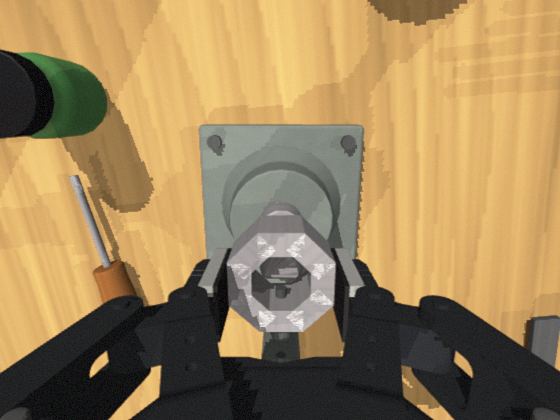

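```bash
python3 - <<'E'
import cv2
im=cv2.imread('pics/w11.png'); cv2.imwrite('pics/w11c.png',cv2.resize(im[225:345,215:350],None,fx=5,fy=5,interpolation=2))
E
```

```text
(no output)
```

View pics/w11c.png

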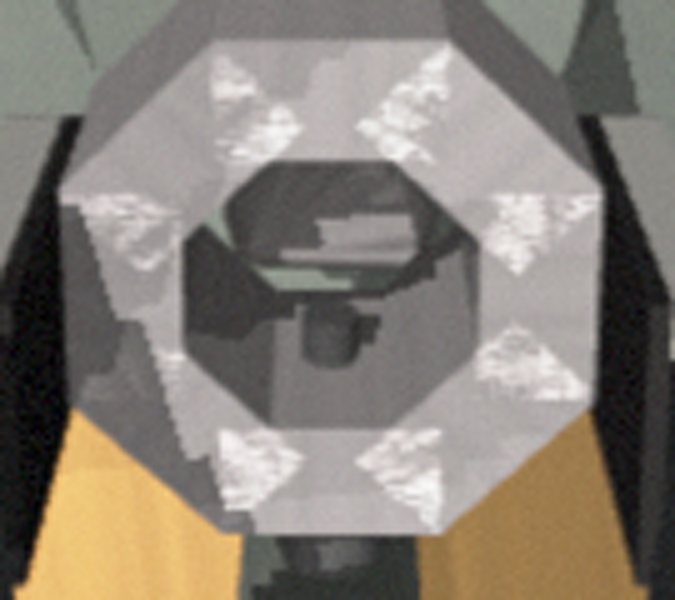

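```bash
python3 -m handwheel '[{"tx":0,"ty":-0.0006,"tz":0,"wx":0,"wy":0,"wz":0,"hand":1},{"tx":0,"ty":0,"tz":-0.003,"wx":0,"wy":0,"wz":0,"hand":1},{"tx":0,"ty":0,"tz":-0.003,"wx":0,"wy":0,"wz":0,"hand":1},{"tx":0,"ty":0,"tz":-0.003,"wx":0,"wy":0,"wz":0,"hand":1},{"tx":0,"ty":0,"tz":0,"wx":0,"wy":0,"wz":0,"hand":1}]' 40
python3 -m handwheel '[{"tx":0,"ty":0,"tz":-0.003,"wx":0,"wy":0,"wz":0,"hand":1},{"tx":0,"ty":0,"tz":-0.003,"wx":0,"wy":0,"wz":0,"hand":1},{"tx":0,"ty":0,"tz":0,"wx":0,"wy":0,"wz":0,"hand":1},{"tx":0,"ty":0,"tz":0,"wx":0,"wy":0,"wz":0,"hand":1}]' 40
```

```text
time_s: 13.08
ee_pos: [511.6, 167.4, 111.6]
tcp_rot: [[0.995, -0.104, -0.001], [-0.104, -0.995, -0.0], [-0.001, 0.0, -1.0]]
contact_force: [0.3, -0.0, -2.0]
finger_gap: 0.502
time_s: 13.42
ee_pos: [511.8, 167.4, 106.1]
tcp_rot: [[0.995, -0.104, -0.0], [-0.104, -0.995, -0.0], [-0.0, 0.0, -1.0]]
contact_force: [-0.2, -0.5, -1.7]
finger_gap: 0.502
```

```bash
python3 -m handwheel '[{"tx":0,"ty":0,"tz":-0.003,"wx":0,"wy":0,"wz":0,"hand":1},{"tx":0,"ty":0,"tz":-0.003,"wx":0,"wy":0,"wz":0,"hand":1},{"tx":0,"ty":0,"tz":-0.003,"wx":0,"wy":0,"wz":0,"hand":1},{"tx":0,"ty":0,"tz":-0.003,"wx":0,"wy":0,"wz":0,"hand":1},{"tx":0,"ty":0,"tz":-0.003,"wx":0,"wy":0,"wz":0,"hand":1},{"tx":0,"ty":0,"tz":0,"wx":0,"wy":0,"wz":0,"hand":1},{"tx":0,"ty":0,"tz":0,"wx":0,"wy":0,"wz":0,"hand":1}]' 40
python3 m.py w12
```

```text
time_s: 14.0
ee_pos: [511.8, 167.4, 91.1]
tcp_rot: [[0.995, -0.104, -0.0], [-0.104, -0.995, -0.0], [-0.0, 0.0, -1.0]]
contact_force: [-0.8, -0.4, -1.5]
finger_gap: 0.502
[511.83354643 167.43052398  91.10118514] [-0.76323817 -0.41455562 -1.53985   ] 0.5015699701839753
trace p 0.93
n 6034 plane slopes [ 1.23426959e-03 -4.74199661e-03 -1.89825509e+01] rect ((1.0929126739501953, -0.9621963500976562), (45.07161331176758, 43.25117111206055), 89.63259887695312) circ ((0.7817506790161133, -0.8529911041259766), 23.92807960510254)
inner/outer r [12.2687342  13.16213495 18.54908434 22.48540951 23.27467344]
mean [  1.   -3.3 -19. ]
```

View pics/w12.png

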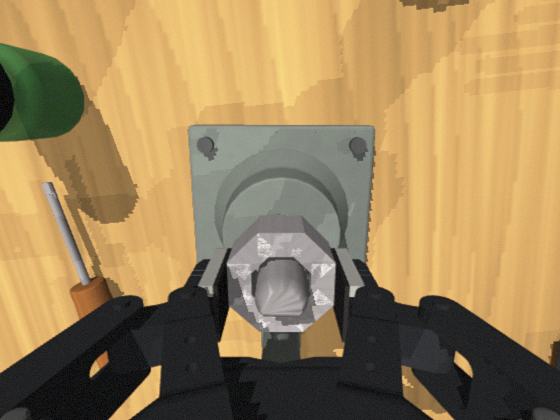

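```bash
python3 -m handwheel '[{"tx":0.0001,"ty":0.0006,"tz":0,"wx":0,"wy":0,"wz":0,"hand":1},{"tx":0.0001,"ty":0.0006,"tz":0,"wx":0,"wy":0,"wz":0,"hand":1},{"tx":0,"ty":0,"tz":0,"wx":0,"wy":0,"wz":0,"hand":1},{"tx":0,"ty":0,"tz":0,"wx":0,"wy":0,"wz":0,"hand":1}]' 50
python3 -m handwheel '[{"tx":0,"ty":0.0005,"tz":0,"wx":0,"wy":0,"wz":0,"hand":1},{"tx":0,"ty":0.0005,"tz":0,"wx":0,"wy":0,"wz":0,"hand":1},{"tx":0,"ty":0,"tz":0,"wx":0,"wy":0,"wz":0,"hand":1},{"tx":0,"ty":0,"tz":0,"wx":0,"wy":0,"wz":0,"hand":1}]' 50
```

```text
time_s: 14.43
ee_pos: [512.1, 168.6, 91.3]
tcp_rot: [[0.995, -0.104, 0.0], [-0.104, -0.995, -0.0], [0.0, 0.0, -1.0]]
contact_force: [0.1, -1.8, -1.4]
finger_gap: 0.5
time_s: 14.77
ee_pos: [512.1, 168.8, 91.3]
tcp_rot: [[0.995, -0.105, -0.0], [-0.105, -0.995, -0.001], [-0.0, 0.001, -1.0]]
contact_force: [-0.3, -6.4, -0.3]
finger_gap: 0.499
```

```bash
python3 -m handwheel '[{"tx":0,"ty":0.0004,"tz":0,"wx":0,"wy":0,"wz":0,"hand":1},{"tx":0,"ty":0,"tz":0,"wx":0,"wy":0,"wz":0,"hand":1},{"tx":0,"ty":0,"tz":0,"wx":0,"wy":0,"wz":0,"hand":1},{"tx":0,"ty":0,"tz":0,"wx":0,"wy":0,"wz":0,"hand":1},{"tx":0,"ty":0,"tz":0,"wx":0,"wy":0,"wz":0,"hand":1},{"tx":0,"ty":0,"tz":0,"wx":0,"wy":0,"wz":0,"hand":1}]' 50
python3 m.py w13
python3 - <<'E'
from h import *
o,im,d=shot('scene','s13'); a=cv2.resize(im[120:250,240:380],None,fx=4,fy=4,interpolation=2)
im2=cv2.imread('pics/w13.png')[:,:,::-1]; b=cv2.resize(im2[215:350,215:350],None,fx=3,fy=3.85,interpolation=2)[:520]
cv2.imwrite('pics/s13c.png',cv2.resize(a,None,fx=1,fy=1)[:,:,::-1]); cv2.imwrite('pics/w13c.png',b[:,:,::-1])
print(o['contact_force'],o['moment'],o['qd'])
E
```

```text
time_s: 15.27
ee_pos: [512.1, 168.9, 91.3]
tcp_rot: [[0.994, -0.105, -0.0], [-0.105, -0.994, -0.001], [-0.0, 0.001, -1.0]]
contact_force: [0.0, -8.7, -0.8]
finger_gap: 0.502
[512.11292138 168.94996841  91.28379929] [ 0.04843932 -8.67636938 -0.84368959] 0.5017603604095925
trace p 0.58
n 5750 plane slopes [ 8.99846139e-04 -4.01137236e-03 -1.89160710e+01] rect ((1.1750679016113281, -0.9470481872558594), (43.206512451171875, 44.847415924072266), 0.7507937550544739) circ ((1.3040390014648438, -0.9141973853111267), 23.779247283935547)
inner/outer r [12.23145364 13.05860957 18.64387424 22.40044476 23.18899752]
mean [  1.1  -3.9 -18.9]
[ 0.64879005 -8.29438747 -0.4671747 ] [-1.84693043  0.0545809   0.02156054] [ 0.1883946  -0.02672843 -0.03813151  0.04199337 -0.06516335 -0.01735276
 -0.01283466]
```

View pics/s13c.png

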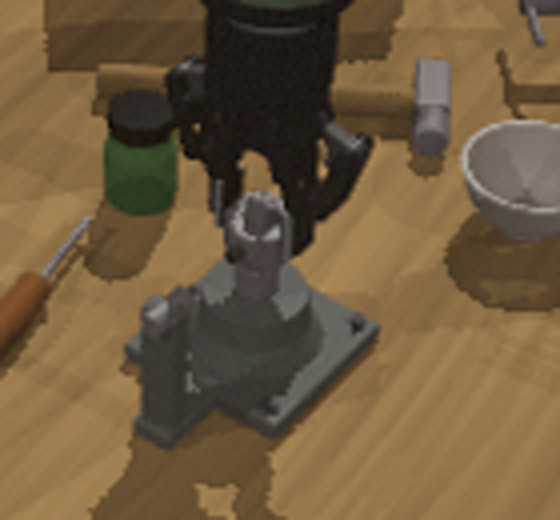

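View pics/w13c.png

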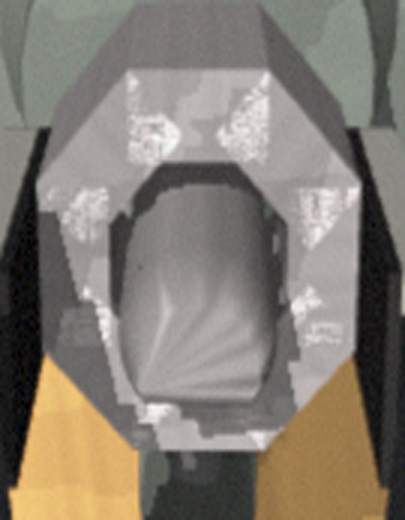

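```bash
python3 -c "
from rig import arm
print(arm.close_job()); o=arm.get_obs(); print(o['ee_pos'],o['contact_force'],o['time_s'])"
```

```text
the job is handed in; nothing more can be done
None
the job is handed in; nothing more can be done
```

I handed the job in at about 15.5 s, with the collar held on the spindle and the screw tip pressed against the flat. Handing in gives no verdict, so the results below are my own last checks.

- **Spindle:** I gripped the shaft and the fingers stopped at about 15.4 mm, close to the 16 expected on the flat. I turned it about 56° clockwise, and the jaws ended within about 1° of the headstock's x axis. A picture after I let go showed the flat facing the guide.
- **Collar height and level:** The collar's centre was about 98 mm above the bench and its top tilted less than 0.5°. It met no contact while being lowered, and it is clear of the shoulder.
- **Collar alignment:** The screw pointed at the guide within about 1°. The collar's centre was about 2 mm from the axis, where 1.8 mm is expected with the screw on the flat.
- **Push and grip:** The push against the flat read about 8.5 N at the wrist. That is an indirect reading, because contact at the screw tip can't be measured directly. The grip was set to 50 N.
- **Bystanders:** I saw no contact with the other tools, and those in the last pictures (jar, bowl, hammer, graver) stood untouched. I did not measure their positions again.

**Disagreement:** The spindle axis position differed by 1–2 mm between the finger grips and the camera. I used the camera value; it agreed within about 0.3 mm across three views, and the collar then went on without touching.

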